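# Clear the slide case, unlock it and show the open lock to the tag reader

### The arm

A 6-joint arm with a two-finger parallel gripper is mounted at the origin on the work surface. World frame = base frame: x ahead of the robot, y to its left, z up, the work surface at z = 0. Lengths are in mm, angles in degrees, forces in N, time in s.
With the tool pointing down it reaches from about 325 to 900 mm from the base axis. Payload 6.1 kg.
Tool frame: the origin (TCP) lies at the very end of the fingers, on their centre line; the grasp point (between the pads) lies 19 mm behind it; z points along the fingers, y is the direction in which the jaws open and shut (so a half turn about z gives the same grasp; the last joint's range is limited). The gripper opens to 85 mm and grips with 20 to 120 N. Pads are 22 mm wide; open, the fingers measure 114 mm over their backs; the gripper's body (76 mm by 85 mm) begins 54 mm behind the grasp point. The pads swing forward as they close: fully open they stand 13 mm farther back than shut.
Start: joints at [-7.225, 12.628, 87.462, -0, 79.91, -7.225], TCP at [624.993, -0.003, 231.3] pointing down, gripper open.
Joint ranges: [-170.65, 170.65], [-52.31, 119.04], [5.05, 147.46], [-71.25, 251.25], [11.57, 151.72], [-153.62, 153.62]. Speed limits (degrees/s): [147.25, 147.25, 172.46, 180, 180, 180].

### API

Orientations are given as a 3x3 rotation matrix whose columns are the frame's x, y, z axes.
In Python, from bench import sensors, eyes, r gives the robot as it stands.
- The arm moves only by the shell command python3 -m handwheel 'ROWS' [OPENING] [FORCE]. ROWS is JSON, a list of rows, each a list of 2 entries, a list of its own where there are three numbers: the shift along the tool's x, y, z in cm, then the turn about the tool's z in degrees. A call has 1 to 12 rows; each row is the pose to reach, as a shift and turn from the pose commanded when the call began, along the tool's axes at that moment; what a row does not reach only later rows make up. A row lasts 1/10 s, in which the tool goes at most 50 mm and 8.59 degrees, less where a joint would pass 70% of its speed; a pose out of reach is approached as far as the arm can. A call with a gripper value outside its range is refused whole. OPENING is the closure, from 0 (fully open) to 1 (shut), set as the call begins (- or left out, the last holds). The fingers move at their own pace and stop on an object; FORCE is the grip in N (left out, the last holds). Time passes only in rows, so rows that repeat a pose let the fingers close. It gives the time, the measured TCP pose, the force and the opening at its end, in the units of the state.
- sensors.get_state(): the state, without advancing time (a new reading comes with each control period).
- eyes.capture(name): name is "scene" or "side" or "wrist"; returns the picture (384x512x3 uint8, red, green, blue); there is no depth.
- eyes.camera_model(name): a dict with "fx", "fy", "cx", "cy" (pixels), "R" (3x3) and "t" (3): a world point X has camera coordinates R X + t. Camera axes: x right, y down, z forward; pixel columns grow to the right and rows downward; lengths in mm; the calibration is good to about 2 mm. A picture is of the moment at which its call begins: read the wrist's pose just before it. camera_model takes no time and is no camera call; for the wrist camera it gives the pose at the moment of the call.
- r.hand_in(): hands the job in, once; it reports no verdict.
The state is a dict: "t": time; "joint_positions": joint angles; "joint_vel": joint speeds; "joint_efforts": joint torques, N m; "eef_pos": TCP position; "ee_rot": TCP orientation; "contact_force": force on the tool from outside, world axes, zero at the start; "wrist_torque": the same for the moment, N m; "width": opening from 0.0 (shut) to 1.0 (fully open).
Only numpy, scipy, OpenCV 4.12 (cv2) and the standard library are available. Lean on these libraries where they do the work, as an engineer would, in place of code of your own. Each camera call takes 0.05 s, during which the arm holds its last target.

### The job

First clear the lid of the slide case: put the closed slide box that lies on it squarely on top of the column of two like boxes and let it go. Then turn the lock's dial, feeling its clicks, until the white pointer stands at the yellow mark, pull the lock's bolt fully out by the orange tab, lift the lock off the staple and present it to the tag reader: finish while holding it still and level, about 100 mm above the middle of the black pad, in the gripper and touching nothing else. Leave the vial and the oil bottle undisturbed.

Things in the scene. Friction and masses are not known exactly. Their poses are not given: they have to be found in the camera images.
- case: Fixed, locked slide case, 220 x 340 x 70 mm (its x, y, z), grey with a white lid; origin at the centre of its underside. Its flat lid top is 70 mm above the table.
- hasp: Steel hasp fixed on the lid: plate 100 x 64 x 3 mm, upright staple 12 x 34 mm, 32 mm high (opening 18 mm wide, along the hasp's x), two low cheeks 10 mm high beside the lock at y = +-28.5 mm. Origin: centre of the plate's underside, on the lid top.
- lock: Loose blue lock, 80 x 50 mm, body 47 mm high, 0.44 kg; origin: centre of its underside, resting on the hasp plate; z up. It straddles the staple. Front is -x, where the bolt comes out; black dial on top at the centre, yellow mark on the top between dial and front. With the bolt in, it cannot leave the staple. Its flat +-y sides (50 mm apart) can be gripped past the dial.
- dial_top (a point): Centre of the dial's top face, 66.5 mm above the lock's underside. The round dial is 44 mm in diameter and 18 mm tall, white pointer line on its top and rim.
- dial (a joint): Dial angle (rad) about the lock's z: 0 = pointer at the yellow mark (toward the front), positive = pointer counterclockwise seen from above; -2.9 to 2.9. Starts at 0.8 to 2.4: turn clockwise. Clicks into a notch every 0.524 rad (one at 0), resistance about 0.05 N m. The bolt is blocked unless within about 0.13 of 0.
- bolt_tab (a point): Grip point in the orange pull tab of the bolt, on the tab's centreline 36 mm above the lock's underside; the tab is 14 x 14 mm and reaches from 8 to 46 mm above it. With the bolt in it stands 60 mm in front (-x) of the lock's centre, its back face 13 mm clear of the lock.
- bolt (a joint): How far the bolt is pulled out, in m: 0 = locked, 0.027 = fully out (slides to the lock's -x). Pull about 3 to 5 N once the dial is at its mark; it stays where it is left; while blocked it has 2 to 3 mm of play. Out of the staple from about 0.021.
- box_loose: Closed slide box lying on the case lid, 60 x 95 x 34 mm (x, y, z), green base and white lid, 0.13 to 0.21 kg; origin at the centre of its underside. Grip it across its 60 mm.
- box_mid: Upper of the two boxes in the column, same shape; origin at the centre of its underside. Its top is 34 mm higher.
- box_low: Lower box of the column, same shape, on the table.
- reader: Tag reader, a fixed black pad 110 x 110 x 12 mm on the table with a blue ring; origin at the centre of its underside.
- vial: Small capped glass vial, 26 mm in diameter, 50 mm high, standing; a bystander.
- oil: Amber oil bottle, 36 mm in diameter, 75 mm high, standing; a bystander.

How it is judged (in metres and radians):
On the way, in this order (a step that is already met when the one before it is completed fails the run):
1. the loose slide box lies squarely on the column, let go, before the dial is set (horizontal distance between box_loose and box_mid below 0.012 m and angle between the y axis of box_loose and the y axis of box_mid, either way round below 0.14 rad and z of box_loose in the frame of box_mid between 0.03 and 0.038 m and angle between box_loose's own z axis and vertical below 0.08 rad and contact force between the fingers and box_loose below 0.1 N and horizontal distance between box_mid and box_low below 0.012 m and z of box_mid in the frame of box_low above 0.03 m and angle between the y axis of box_mid and the y axis of box_low, either way round below 0.14 rad and linear speed of box_loose below 0.03 m/s and value of joint dial above 0.3 rad), for 0.2 s.
2. the dial's pointer stands in the notch at the yellow mark, bolt still in (value of joint dial between -0.13 and 0.13 rad and value of joint bolt below 0.01 m), for 0.2 s.
3. the bolt is pulled out, the lock still on the hasp (value of joint bolt above 0.021 m and distance between lock and hasp below 0.015 m), for 0.1 s.
At the end, for the whole second after the job is handed in: The open lock (bolt out over 21 mm) is held still, within 15 degrees of level, underside 60 to 160 mm over the reader pad, centre within 45 mm of its centre, touching only the gripper; the box lies released on the column, within 12 mm and 8 degrees of square, column moved under 40 mm (horizontal distance between box_loose and box_mid below 0.012 m and angle between the y axis of box_loose and the y axis of box_mid, either way round below 0.14 rad and z of box_loose in the frame of box_mid between 0.03 and 0.038 m and angle between box_loose's own z axis and vertical below 0.08 rad and contact force between each of the fingers, lock and box_loose below 0.1 N and horizontal distance between box_mid and box_low below 0.012 m and z of box_mid in the frame of box_low above 0.03 m and angle between the y axis of box_mid and the y axis of box_low, either way round below 0.14 rad and linear speed of each of box_loose, lock below 0.03 m/s and distance of box_low from where it was at the start of the episode below 0.04 m and value of joint bolt above 0.021 m and horizontal distance between lock and reader below 0.045 m and height (world z) of lock between 0.072 and 0.172 m and angle between lock's own z axis and vertical below 0.26 rad and contact force between the fingers and lock above 1 N and contact force between lock and reader below 0.1 N and contact force between lock and case below 0.1 N and contact force between lock and hasp below 0.1 N and contact force between lock and box_mid below 0.1 N and contact force between lock and box_low below 0.1 N and contact force between lock and vial below 0.1 N and contact force between lock and oil below 0.1 N); the arm keeps its last pose, push and grip.
It fails at once if the vial is pushed away or tipped (distance of vial from where it was at the start of the episode above 0.025 m or angle between vial's own z axis and vertical above 0.4 rad).
It fails at once if the oil bottle is pushed away or tipped (distance of oil from where it was at the start of the episode above 0.025 m or angle between oil's own z axis and vertical above 0.4 rad).
It also fails if it takes over 72 s, if anything falls off the work surface, if the arm or the gripper's body presses on something with over 40 N, if the wrist force passes 120 N, or if a joint passes its speed limit or range.

## Working session

There is one attempt and no reset: what is moved stays moved. The work goes in short steps, Python scripts to look and compute and a shell command to move; the robot and the scene stay as the last step left them, time stands still between calls to the robot, and variables do not carry over. Pictures are saved under pics/ and viewed, and the job is handed in when it is done.

```bash
ls; mkdir -p pics; cat > h.py <<'E'
import numpy as np,cv2
from bench import sensors,eyes,r
def snap(n,f):
    m=eyes.camera_model(n); p=eyes.capture(n); cv2.imwrite('pics/'+f+'.png',cv2.cvtColor(np.asarray(p),cv2.COLOR_RGB2BGR)); 
    import pickle; pickle.dump({k:np.array(v) for k,v in m.items()},open('pics/'+f+'.pkl','wb')); return p,m
def load(f):
    import pickle; return pickle.load(open('pics/'+f+'.pkl','rb'))
def ray(m,u,v):
    R=np.array(m['R']);t=np.array(m['t']); d=R.T@np.array([(u-m['cx'])/m['fx'],(v-m['cy'])/m['fy'],1]); return -R.T@t,d
def atz(m,u,v,z):
    o,d=ray(m,u,v); return o+d*(z-o[2])/d[2]
def tri(obs):
    A=np.zeros((3,3));b=np.zeros(3);L=[]
    for m,u,v in obs:
        o,d=ray(m,u,v); d=d/np.linalg.norm(d); P=np.eye(3)-np.outer(d,d); A+=P;b+=P@o;L.append((o,P))
    x=np.linalg.solve(A,b); return x,[float(np.linalg.norm(P@(x-o))) for o,P in L]
def proj(m,X):
    c=np.array(m['R'])@np.array(X,float)+np.array(m['t']); return c[0]/c[2]*m['fx']+m['cx'],c[1]/c[2]*m['fy']+m['cy']
E
python3 - <<'E'
from h import *
np.set_printoptions(precision=2,suppress=True)
for n in ('scene','side','wrist'):
    p,m=snap(n,n+'0'); print(n,m['fx'],np.array(m['R']),-np.array(m['R']).T@np.array(m['t']))
s=sensors.get_state(); print(s['t'],s['eef_pos'],np.array(s['ee_rot']),s['contact_force'],s['width'])
E
```

```text
pics
scene 350.54615553118583 [[ 0.08  1.    0.01]
 [ 0.76 -0.05 -0.64]
 [-0.64  0.06 -0.77]] [1170.7   -37.44  822.17]
side 377.9269129621195 [[-0.96 -0.29 -0.01]
 [-0.16  0.57 -0.81]
 [ 0.23 -0.77 -0.59]] [360.11 705.63 625.01]
wrist 269.6202331923709 [[ 1.   -0.   -0.  ]
 [ 0.   -0.95  0.31]
 [-0.   -0.31 -0.95]] [625.79  80.95 372.26]
0.15 [624.51   0.08 230.43] [[-0.  1. -0.]
 [ 1.  0.  0.]
 [ 0. -0. -1.]] [-0.06  0.37 -0.43] 0.9997606385772893
```

View pics/scene0.png

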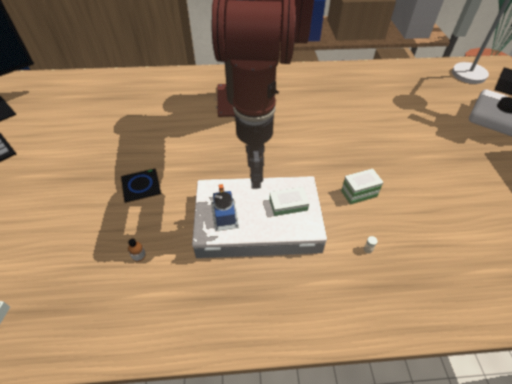

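View pics/side0.png

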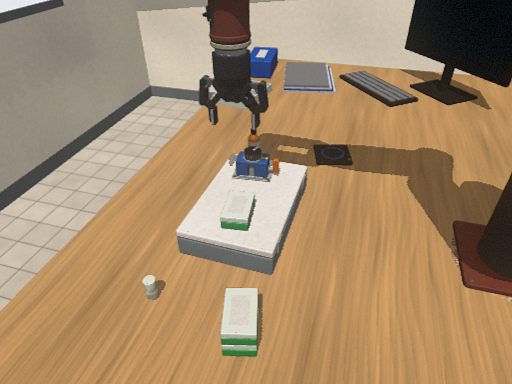

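View pics/wrist0.png

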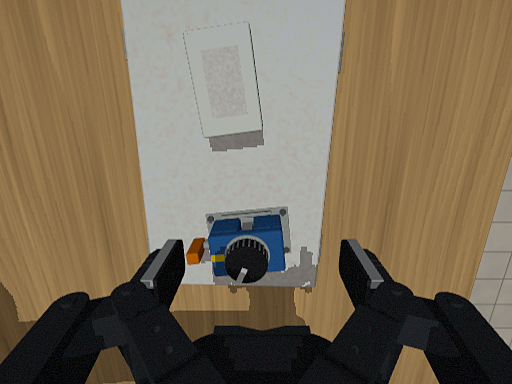

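The scene shows the reader on the left (141,184), the oil bottle (137,250), the case in the middle with the lock (224,205) and the loose box (289,202), the column (362,186) and the vial (371,244). The wrist view shows the loose box's top at about (222,80) and the lock's dial at (246,258), with its pointer toward the lower left. I'll zoom in next.

```bash
python3 - <<'E'
import cv2,numpy as np
def c(f,x0,y0,x1,y1,k): return cv2.resize(cv2.imread(f'pics/{f}.png')[y0:y1,x0:x1],None,fx=k,fy=k,interpolation=cv2.INTER_CUBIC)
cv2.imwrite('pics/z1.png',c('wrist0',170,10,300,160,4))
a=c('scene0',330,160,400,220,8)
cv2.imwrite('pics/z2.png',a)
cv2.imwrite('pics/z3.png',c('side0',205,280,275,360,7))
b=c('scene0',190,170,310,230,6); cv2.imwrite('pics/z4.png',b)
E
```

```text
(no output)
```

View pics/z1.png

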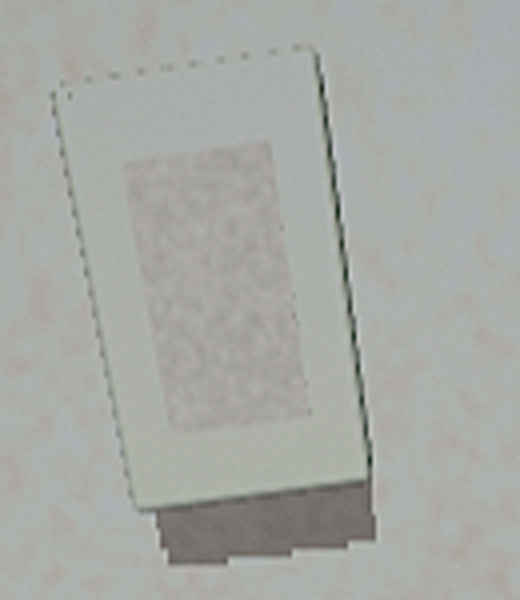

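View pics/z2.png

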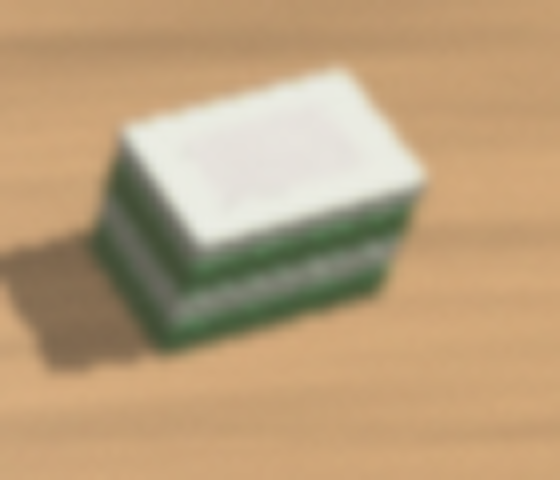

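View pics/z3.png

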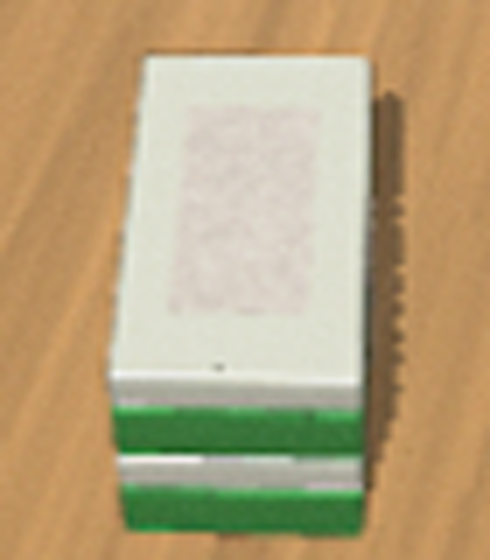

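View pics/z4.png

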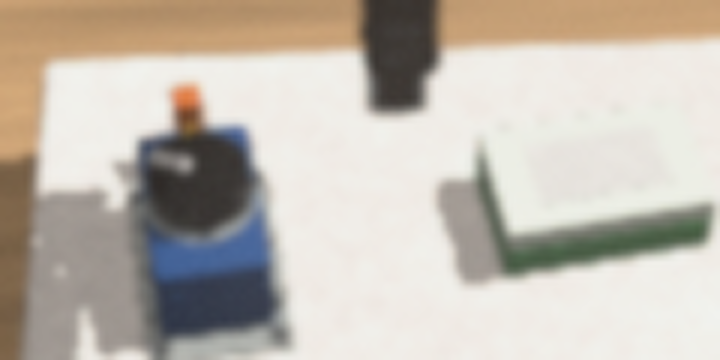

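```bash
python3 - <<'E'
from h import *
np.set_printoptions(precision=1,suppress=True)
W,S,D=load('wrist0'),load('scene0'),load('side0')
print('col')
P=[]
for a,b in [((345.6,176.25),(257.9,288.1)),((355.6,190.6),(225.9,288.1)),((383.4,181.9),(220.7,333.7)),((373.1,168.5),(256.7,334.3))]:
    x,e=tri([(S,*a),(D,*b)]); P.append(x); print(x,np.round(e,1))
P=np.array(P);print(P.mean(0)); v=P[2]+P[3]-P[0]-P[1]; print('yaw',np.degrees(np.arctan2(-v[0],v[1])))
for z in (66,68,70):
  Q=np.array([atz(D,*q,z) for q in [(257.9,288.1),(225.9,288.1),(220.7,333.7),(256.7,334.3)]]);v=Q[2]+Q[3]-Q[0]-Q[1];print(z,Q.mean(0),np.degrees(np.arctan2(-v[0],v[1])))
  Q=np.array([atz(S,*q,z) for q in [(345.6,176.25),(355.6,190.6),(383.4,181.9),(373.1,168.5)]]);v=Q[2]+Q[3]-Q[0]-Q[1];print(z,Q.mean(0),np.degrees(np.arctan2(-v[0],v[1])))
print('loose')
for a,b in [((270,192.5),(203.75,137)),((274.2,209.7),(262.5,128.75)),((308.7,204.2),(248.75,21.5))]:
    x,e=tri([(S,*a),(W,*b)]); print(x,np.round(e,1))
Q=np.array([atz(W,*q,104) for q in [(203.75,137),(262.5,128.75),(248.75,21.5),(183.5,32)]]);v=Q[2]+Q[3]-Q[0]-Q[1];print(Q,Q.mean(0),np.degrees(np.arctan2(-v[0],v[1])))
E
```

```text
col
[491.2 276.9  68.4] [2. 2.]
[547.7 292.4  67.7] [1.8 1.8]
[522.7 381.8  68.8] [0.7 0.7]
[466.5 367.   68.7] [1.6 1.6]
[507.  329.5  68.4]
yaw 15.473937521735836
66 [506.7 326.6  66. ] 15.083474553396576
66 [506.3 331.5  66. ] 16.237978246677127
68 [506.2 327.9  68. ] 15.08347455339655
68 [508.1 330.6  68. ] 16.237978246677134
70 [505.7 329.3  70. ] 15.083474553396508
70 [509.8 329.6  70. ] 16.237978246677155
loose
[567.6  45.8 102.2] [0.4 0.4]
[625.5  52.4 100.5] [1. 1.]
[613.6 144.9 100.7] [1.2 1.2]
[[567.8  45.7 104. ]
 [625.8  53.7 104. ]
 [613.8 145.4 104. ]
 [556.2 137.4 104. ]] [590.9  95.5 104. ] 7.366938426565531
```

```bash
python3 -m handwheel '[[[4.5,-1.5,0],-4],[[9.0,-3.2,1],-7.4],[[9.55,-3.4,5],-7.4],[[9.55,-3.4,9.5],-7.4],[[9.55,-3.4,13],-7.4],[[9.55,-3.4,15],-7.4],[[9.55,-3.4,15.7],-7.4],[[9.55,-3.4,15.7],-7.4],[[9.55,-3.4,15.7],-7.4]]' 0 40; python3 - <<'E'
from h import *
snap('scene','s1');snap('side','d1')
a=cv2.imread('pics/s1.png')[150:240,170:350];b=cv2.imread('pics/d1.png')[90:260,170:320]
cv2.imwrite('pics/z5.png',cv2.resize(a,None,fx=4,fy=4));cv2.imwrite('pics/z6.png',cv2.resize(b,None,fx=3.5,fy=3.5))
E
```

```text
t: 1.05
eef_pos: [592.0, 95.5, 75.7]
ee_rot: [[-0.129, 0.992, 0.002], [0.992, 0.129, 0.0], [-0.0, 0.002, -1.0]]
contact_force: [0.2, 0.4, 0.2]
width: 1.002
```

View pics/z5.png

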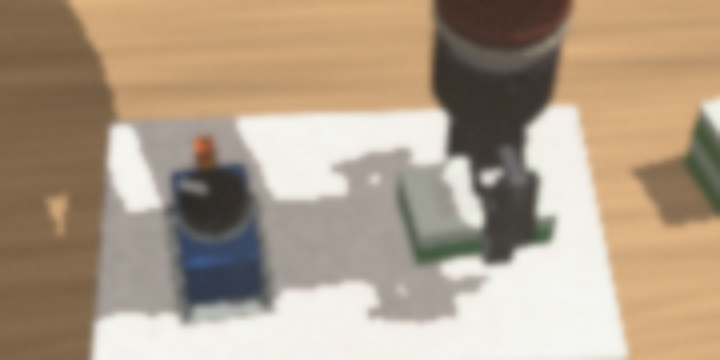

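View pics/z6.png

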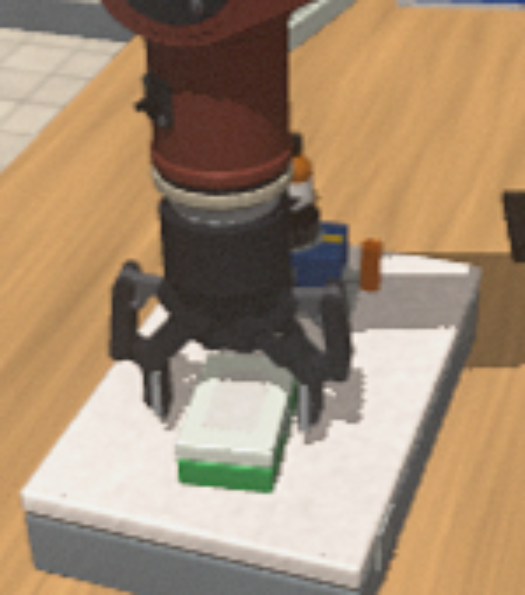

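The open fingers straddle the box, with both pads clear of it on the lid. Now I'll close them.

```bash
python3 -m handwheel '[[[0,0,0],0],[[0,0,0],0],[[0,0,0],0],[[0,0,0],0],[[0,0,0],0],[[0,0,0],0],[[0,0,-0.5],0],[[0,0,-2],0],[[0,0,-5],0],[[0,0,-7],0],[[0,0,-8],0],[[0,0,-8],0]]' 1 40;  python3 - <<'E'
from h import *
snap('scene','s2');snap('side','d2');snap('wrist','w2')
a=cv2.imread('pics/s2.png')[130:240,170:400];b=cv2.imread('pics/d2.png')[60:260,150:320]
cv2.imwrite('pics/z7.png',cv2.resize(a,None,fx=3,fy=3));cv2.imwrite('pics/z8.png',cv2.resize(b,None,fx=3,fy=3))
E
```

```text
t: 2.35
eef_pos: [592.2, 95.6, 156.6]
ee_rot: [[-0.129, 0.992, 0.004], [0.992, 0.129, 0.0], [-0.0, 0.004, -1.0]]
contact_force: [-0.1, 0.3, -2.1]
width: 0.693
```

View pics/w2.png

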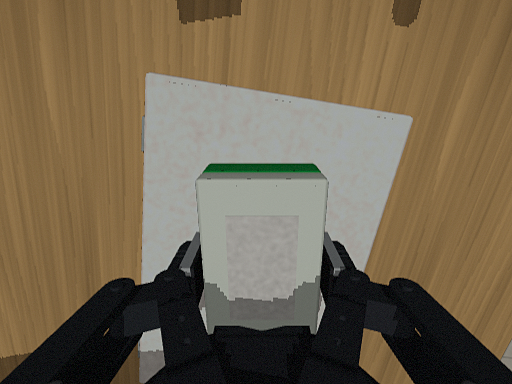

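View pics/z8.png

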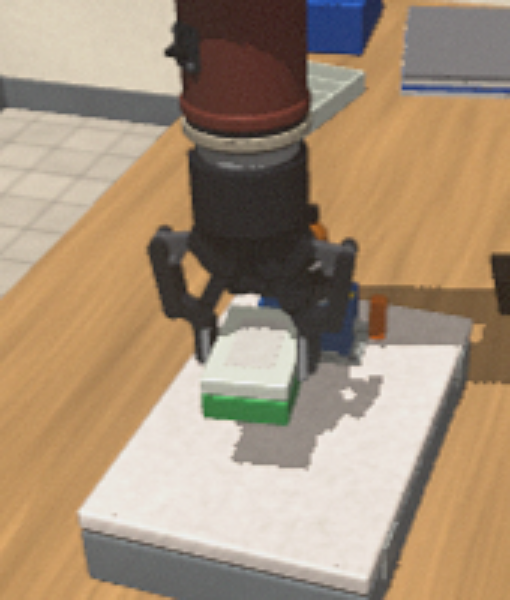

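```bash
python3 - <<'E'
from h import *
np.set_printoptions(precision=1,suppress=True)
W=load('w2');s=sensors.get_state();p=np.array(s['eef_pos']);R=np.array(s['ee_rot'])
for z in (183,185):
  for q in [(196,179),(327,178)]: print(z,R.T@(atz(W,*q,z)-p))
# move to align: column 507,329.5 yaw 15.5 in current tool axes
d=R.T@(np.array([507,329.5,p[2]])-p);print('d',d, 'yaw now',np.degrees(np.arctan2(R[1,1],R[0,1])))
E
```

```text
183 [ 47.9 -27.2 -30. ]
183 [ 48.3  29.8 -30.1]
185 [ 48.4 -26.7 -32. ]
185 [ 48.9  29.3 -32.1]
d [242.8 -52.2   0.2] yaw now 7.3953941481733345
```

```bash
python3 -m handwheel '[[[2,-0.5,-1],-2],[[6,-1.3,-3],-5],[[9.5,-2,-4],-8.1],[[11,-2.4,-4],-8.1],[[12,-2.6,-4],-8.1],[[12,-2.6,-4],-8.1],[[12,-2.6,-4],-8.1]]';  python3 - <<'E'
from h import *
snap('wrist','w3');s=sensors.get_state();print(s['eef_pos'],s['joint_vel'])
E
```

```text
t: 3.2
eef_pos: [549.4, 210.2, 193.0]
ee_rot: [[-0.267, 0.964, -0.002], [0.964, 0.267, -0.001], [-0.001, -0.002, -1.0]]
contact_force: [0.1, 0.6, -2.7]
width: 0.697
[549.69506098 209.99970797 193.21788919] [-0.41659935 -0.20562844 -0.3630316   0.24636043  0.03624325 -0.01055521]
```

View pics/w3.png

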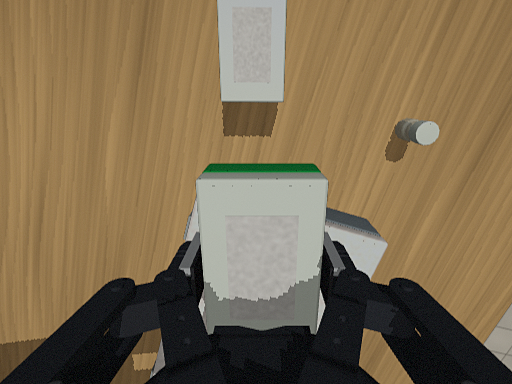

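```bash
python3 - <<'E'
from h import *
np.set_printoptions(precision=1,suppress=True)
W=load('w3')
s=sensors.get_state();p=np.array(s['eef_pos']);R=np.array(s['ee_rot']);print(p)
Q=[atz(W,*q,68) for q in [(221,101),(284,102),(286,1),(218,1)]]
print(np.array(Q))
v=Q[1]-Q[0];print(np.linalg.norm(v),np.degrees(np.arctan2(v[1],v[0])))
for a,b in((0,3),(1,2)):
  v=Q[b]-Q[a];print('side',np.degrees(np.arctan2(-v[0],v[1])))
for yaw in (15,15.5,16):
  t=np.radians(yaw);C=(Q[0]+Q[1])/2+47.5*np.array([-np.sin(t),np.cos(t),0]);print(yaw,C,'tool',R.T@(C-p))
print('yaw now',np.degrees(np.arctan2(R[1,1],R[0,1])))
# hold box check
for q in [(197,179),(327,178)]: print(R.T@(atz(W,*q,p[2]+28.3)-p))
E
```

```text
[549.7 210.  193.2]
[[492.1 276.4  68. ]
 [549.5 291.4  68. ]
 [527.4 369.9  68. ]
 [471.8 354.6  68. ]]
59.390989541319506 14.572456520446007
side 14.549961548042356
side 15.738373588554595
15 [508.5 329.8  68. ] tool [126.5  -7.6 125.2]
15.5 [508.1 329.7  68. ] tool [126.5  -8.  125.2]
16 [507.7 329.6  68. ] tool [126.5  -8.4 125.2]
yaw now 15.43418689190898
[ 47.7 -27.5 -28.3]
[ 48.3  29.4 -28.4]
```

```bash
python3 -m handwheel '[[[3,-0.2,0],0],[[7,-0.5,0],0],[[10.5,-0.7,1],0],[[12.3,-0.8,4],0],[[12.6,-0.8,7.5],0],[[12.6,-0.8,9.8],0],[[12.6,-0.8,11],0],[[12.6,-0.8,11],0],[[12.6,-0.8,11],0]]';  python3 - <<'E'
from h import *
np.set_printoptions(precision=2,suppress=True)
snap('side','d4');snap('scene','s4');s=sensors.get_state();print(s['eef_pos'],s['joint_vel'],np.array(s['ee_rot']))
cv2.imwrite('pics/z9.png',cv2.resize(cv2.imread('pics/d4.png')[200:384,150:330],None,fx=3.2,fy=3.2))
cv2.imwrite('pics/z10.png',cv2.resize(cv2.imread('pics/s4.png')[120:230,310:430],None,fx=5,fy=5))
R=np.array(s['ee_rot']);print(R.T@(np.array([508.1,329.7,80])-np.array(s['eef_pos']))-[.5,.4,0])
E
```

```text
t: 4.15
eef_pos: [509.5, 330.0, 85.2]
ee_rot: [[-0.266, 0.964, 0.001], [0.964, 0.266, 0.0], [0.0, 0.001, -1.0]]
contact_force: [1.0, -0.8, -2.4]
width: 0.694
[510.01 330.63  86.31] [ 0.34 -0.32  0.03  0.06 -0.1   0.07] [[-0.27  0.96  0.  ]
 [ 0.96  0.27  0.  ]
 [ 0.    0.   -1.  ]]
[-0.89 -2.51  6.3 ]
```

View pics/z9.png

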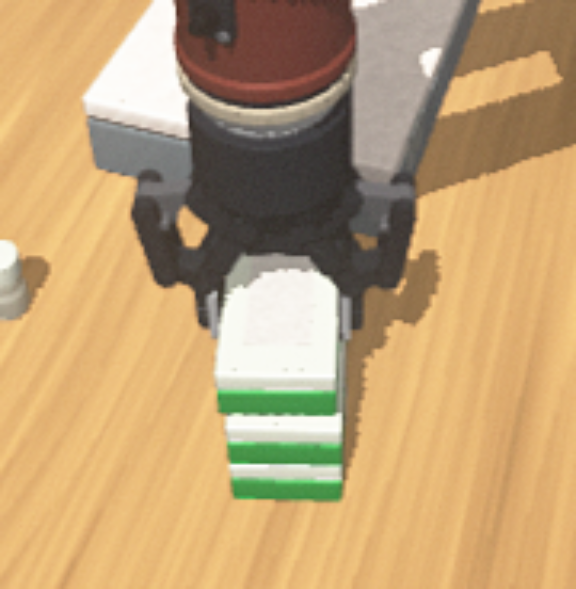

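View pics/z10.png

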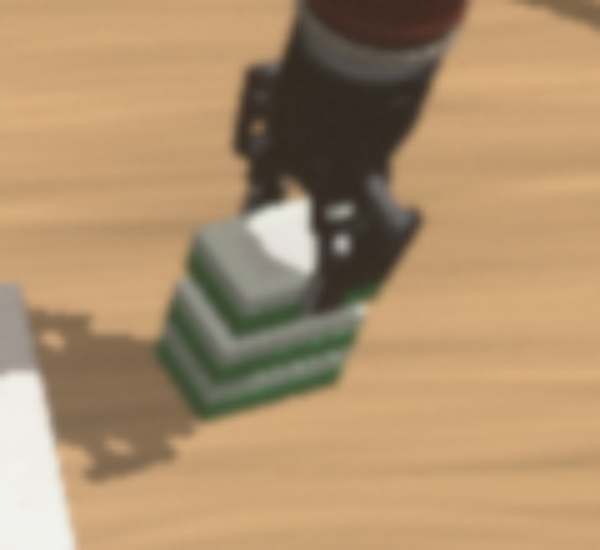

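```bash
cat >> h.py <<'E'
def boxcorners(cx,cy,z,yaw):
    t=np.radians(yaw);ex=np.array([np.cos(t),np.sin(t)]);ey=np.array([-ex[1],ex[0]])
    return [np.r_[np.array([cx,cy])+a*30*ex+b*47.5*ey,zz] for zz in (z,z+34) for a,b in((-1,-1),(1,-1),(1,1),(-1,1))]
def draw(f,m,boxes,roi,k,out):
    x0,y0,x1,y1=roi;im=cv2.resize(cv2.imread(f'pics/{f}.png')[y0:y1,x0:x1],None,fx=k,fy=k,interpolation=cv2.INTER_CUBIC)
    for bx,col in boxes:
        P=[tuple(int(round(c)) for c in ((proj(m,X)[0]+.5-x0)*k,(proj(m,X)[1]+.5-y0)*k)) for X in bx]
        for i in range(4):
            for a,b in((i,(i+1)%4),(i+4,(i+1)%4+4),(i,i+4)): cv2.line(im,P[a],P[b],col,1,cv2.LINE_AA)
    cv2.imwrite(f'pics/{out}.png',im)
E
python3 - <<'E'
from h import *
B=[(boxcorners(508.1,329.7,34,15.3),(0,0,255)),(boxcorners(510.3,331,80.6,15.4),(255,0,255))]
draw('d4',load('d4'),B,(190,260,300,384),5,'z11');draw('s4',load('s4'),B,(330,150,400,220),8,'z12')
E
```

```text
(no output)
```

View pics/z11.png

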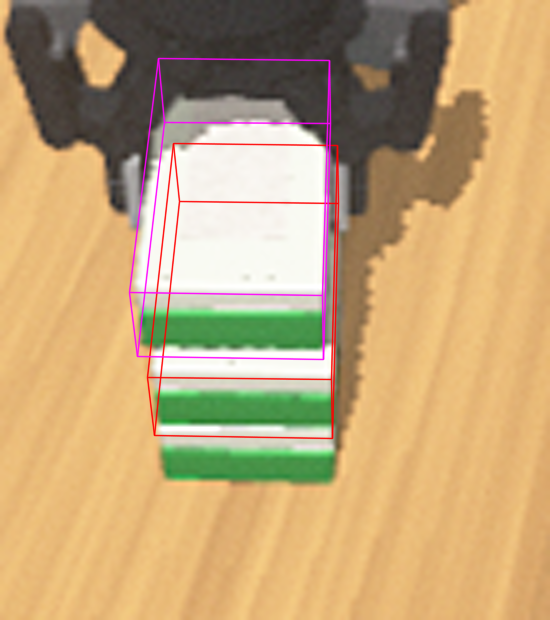

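View pics/z12.png

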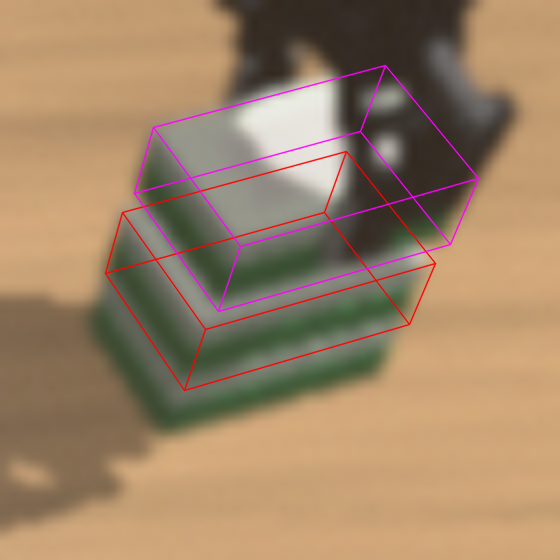

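```bash
python3 -m handwheel '[[[-0.1,-0.25,0.3],0],[[-0.1,-0.25,0.7],0],[[-0.1,-0.25,0.8],0],[[-0.1,-0.25,0.8],0]]';  python3 - <<'E'
from h import *
np.set_printoptions(precision=2,suppress=True)
snap('side','d5');s=sensors.get_state();print(s['eef_pos'],s['joint_vel'],s['contact_force'])
R=np.array(s['ee_rot']);print(R.T@(np.array([508.1,329.7,74])-np.array(s['eef_pos']))-[.5,.4,0])
cv2.imwrite('pics/z13.png',cv2.resize(cv2.imread('pics/d5.png')[260:384,190:300],None,fx=5,fy=5,interpolation=2))
E
```

```text
t: 4.65
eef_pos: [506.0, 328.7, 76.0]
ee_rot: [[-0.267, 0.964, -0.0], [0.964, 0.267, -0.0], [-0.0, -0.0, -1.0]]
contact_force: [-0.8, 0.5, -2.2]
width: 0.696
[506.09 328.79  76.2 ] [-0.05  0.06 -0.17 -0.   -0.04 -0.03] [ 0.9   0.2  -0.88]
[-0.16  1.77  2.2 ]
```

View pics/z13.png

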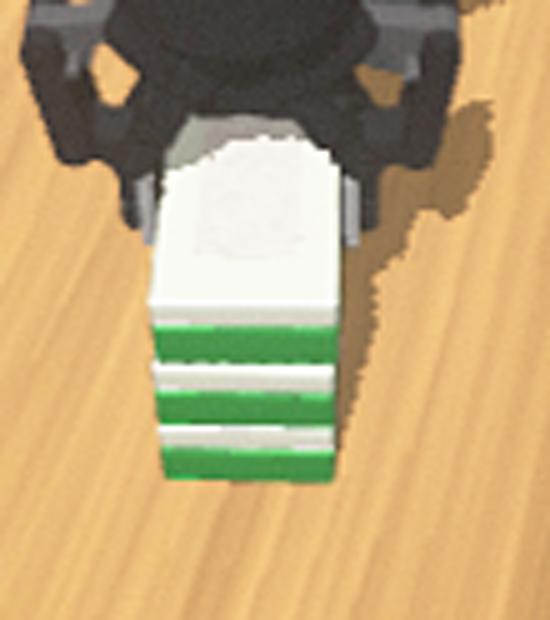

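The box is aligned, hovering just over the column. I'll lower it the last bit.

```bash
python3 -m handwheel '[[[0,0.12,0.1],0],[[0,0.12,0.15],0],[[0,0.12,0.2],0],[[0,0.12,0.2],0]]'
```

```text
t: 5.1
eef_pos: [507.3, 329.1, 74.2]
ee_rot: [[-0.267, 0.964, -0.0], [0.964, 0.267, -0.0], [-0.0, -0.0, -1.0]]
contact_force: [-0.1, 0.6, -1.1]
width: 0.695
```

```bash
python3 -m handwheel '[[[0,0,0.05],0],[[0,0,0.05],0],[[0,0,0.05],0],[[0,0,0.05],0],[[0,0,0],0],[[0,0,-1],0],[[0,0,-4],0],[[0,0,-8],0],[[0,0,-10],0],[[-3,0,-12],0],[[-7,0,-12],4],[[-8,0,-12],8]]' 0; python3 - <<'E'
from h import *
np.set_printoptions(precision=2,suppress=True)
snap('side','d6');snap('scene','s6');snap('wrist','w6')
cv2.imwrite('pics/z14.png',np.hstack([cv2.resize(cv2.imread('pics/d6.png')[280:370,200:280],(400,450),interpolation=2),cv2.resize(cv2.imread('pics/s6.png')[150:230,330:400],(394,450),interpolation=2)]))
E
```

```text
t: 6.3
eef_pos: [530.4, 249.5, 196.6]
ee_rot: [[-0.126, 0.992, 0.003], [0.992, 0.126, -0.0], [-0.001, 0.003, -1.0]]
contact_force: [-0.0, -0.8, 0.7]
width: 1.003
```

View pics/z14.png

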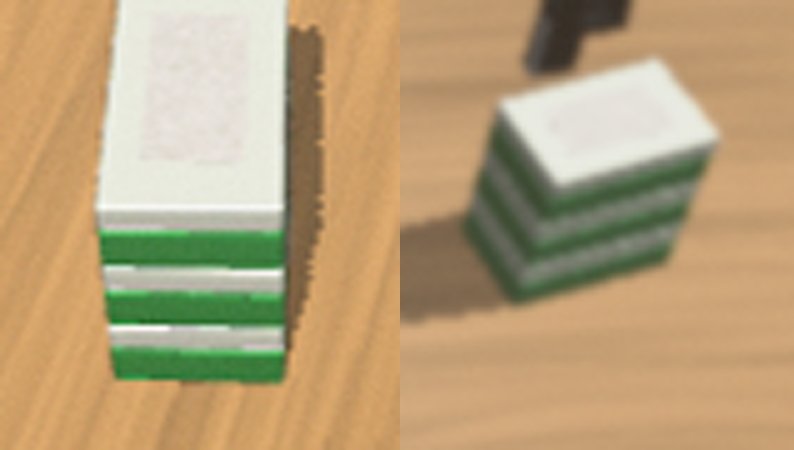

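View pics/w6.png

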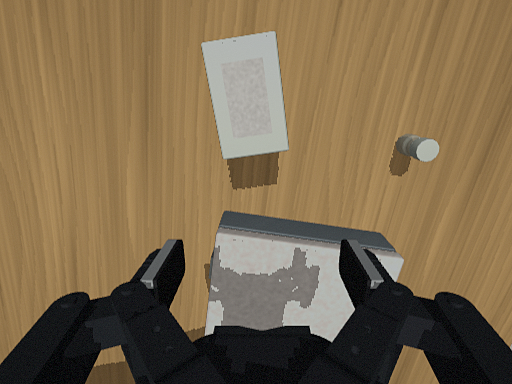

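The three boxes stand flush in both views. Next, the lock: I'll move back to near y≈-60 and look down from above it in two places.

```bash
python3 - <<'E'
from h import *
np.set_printoptions(precision=1,suppress=True)
W=load('w6');Q=np.array([atz(W,*q,102) for q in [(224,158),(288,150),(274,31),(202,43)]]);v=Q[2]+Q[3]-Q[0]-Q[1];print(Q.mean(0),np.degrees(np.arctan2(-v[0],v[1])))
# rough lock pos from w0, dial centre
W=load('wrist0');print(atz(W,246,258,139), atz(W,194,250,115))
s=sensors.get_state();p=np.array(s['eef_pos']);R=np.array(s['ee_rot'])
print(R.T@(np.array([600,-150,240])-p), 'yaw',np.degrees(np.arctan2(R[1,1],R[0,1])))
E
```

```text
[508.5 329.4 102. ] 15.616112660815594
[609.5 -69.1 139. ] [551.4 -74.6 115. ]
[-407.4   17.9  -45. ] yaw 7.4918279601625315
```

```bash
python3 -m handwheel '[[[-4,0,-2],1],[[-9,0.5,-4],4],[[-14,1,-4],7.5],[[-19,1.5,-4],7.5],[[-24,2,-4],7.5],[[-29,2.5,-4],7.5],[[-33,3,-4],7.5],[[-36,3.3,-4],7.5],[[-36.7,3.3,-4],7.5],[[-36.7,3.3,-4],7.5],[[-36.7,3.3,-4],7.5]]'; python3 - <<'E'
from h import *
snap('wrist','w7')
s=sensors.get_state();print(s['eef_pos'],s['joint_vel'])
cv2.imwrite('pics/z15.png',cv2.resize(cv2.imread('pics/w7.png')[90:270,140:360],None,fx=3.5,fy=3.3,interpolation=2))
E
```

```text
t: 7.55
eef_pos: [609.3, -105.8, 234.2]
ee_rot: [[-0.002, 1.0, -0.0], [1.0, 0.002, 0.001], [0.001, -0.0, -1.0]]
contact_force: [0.2, 0.2, -0.2]
width: 1.003
[ 609.32895758 -105.5801264   234.25501548] [ 0.27509593 -0.38102559 -0.02831589 -0.25109317 -0.09872435 -0.03268152]
```

View pics/z15.png

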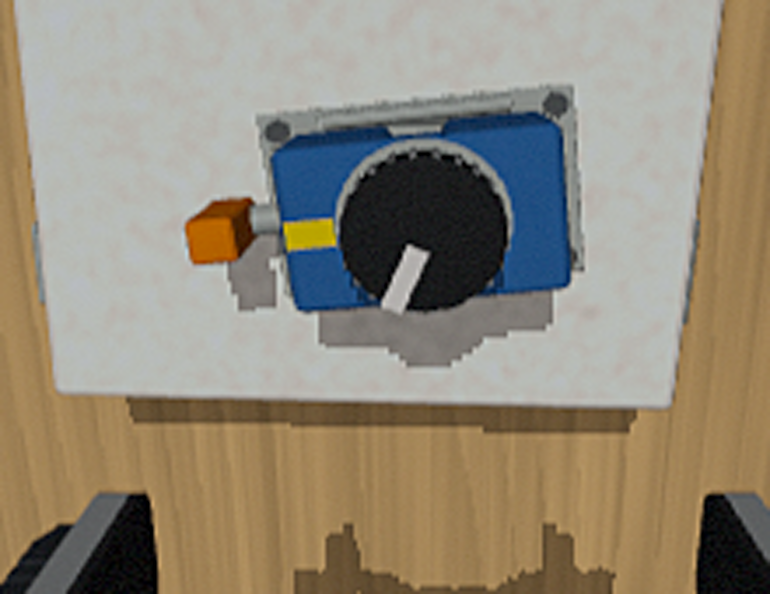

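View pics/w7.png

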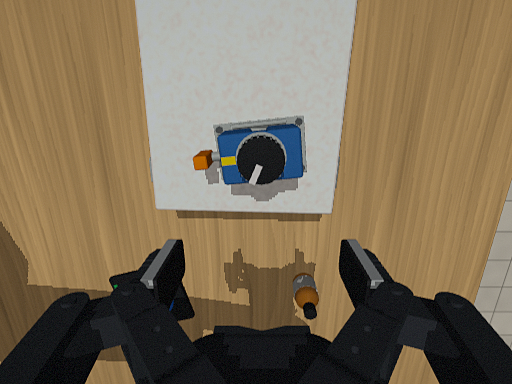

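```bash
python3 - <<'E'
import cv2,numpy as np
cv2.imwrite('pics/z16.png',cv2.resize(cv2.imread('pics/wrist0.png')[195:300,175:315],None,fx=5,fy=5,interpolation=2))
cv2.imwrite('pics/z17.png',cv2.resize(cv2.imread('pics/w7.png')[105:205,185:315],None,fx=6,fy=6,interpolation=2))
E
```

```text
(no output)
```

View pics/z16.png

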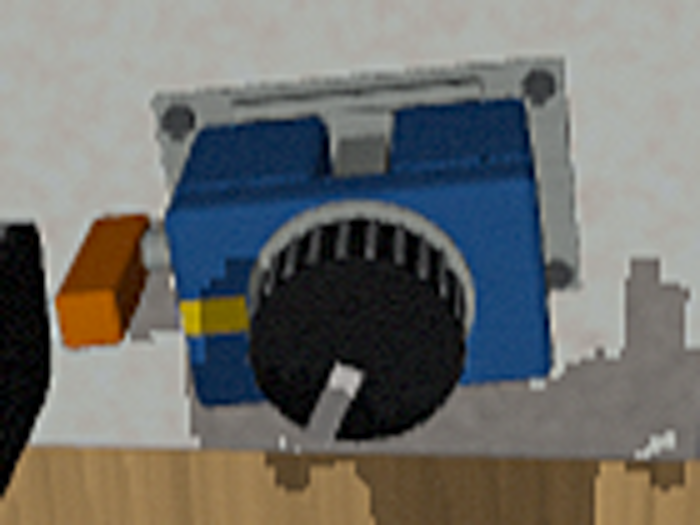

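View pics/z17.png

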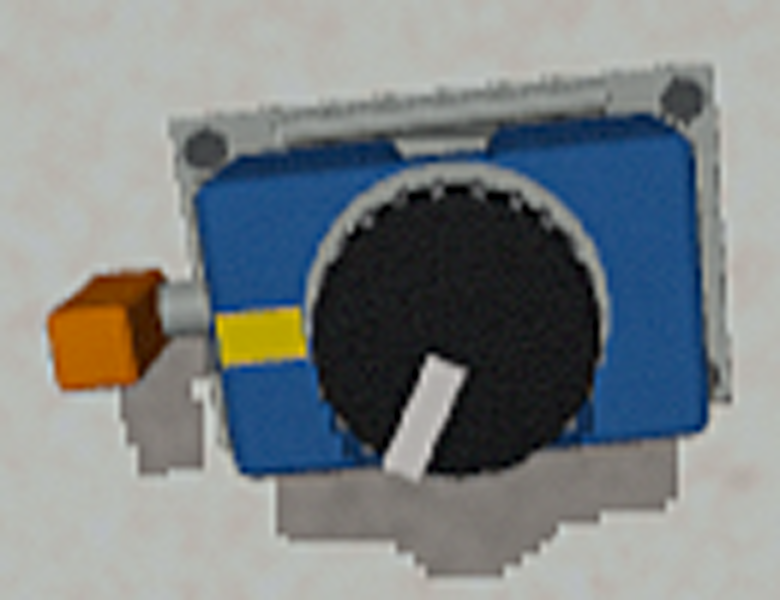

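```bash
python3 - <<'E'
from h import *
np.set_printoptions(precision=1,suppress=True)
A,B=load('wrist0'),load('w7')
for n,a,b in [('dial',(246.6,262.6),(261.2,159.7)),('tab',(193,258.6),(200.7,163))]:
    print(n,*tri([(A,*a),(B,*b)]))
c=lambda x,y:(185+x/6-.4,105+y/6-.4)
print('dial@139.5',atz(B,*c(457,328),139.5),'tab@119',atz(B,*c(94,348),119))
p=[atz(B,*c(*q),120) for q in [(240,475),(707,432)]];v=p[1]-p[0];print(p,np.linalg.norm(v),np.degrees(np.arctan2(v[1],v[0])))
p=[atz(B,*c(*q),76) for q in [(170,122),(712,66)]];v=p[1]-p[0];print('plate',p,np.linalg.norm(v),np.degrees(np.arctan2(v[1],v[0])))
p=[atz(B,*c(*q),139.5) for q in [(405,482),(450,358)]];v=p[0]-p[1];print('pointer dir from -x ccw',np.degrees(np.arctan2(v[1],v[0]))+180)
v=p[0]-atz(B,*c(457,328),139.5);print(np.degrees(np.arctan2(v[1],v[0]))+180)
E
```

```text
dial [609.6 -77.  135.1] [0.056416806657807815, 0.05641680665744921]
tab [550.  -84.4 116.6] [0.04610863963322214, 0.046108639633204995]
dial@139.5 [609.2 -75.6 139.5] tab@119 [550.2 -83.4 119. ]
[array([ 573.1, -104.7,  120. ]), array([650.2, -97.1, 120. ])] 77.43731797867812 5.605048330398226
plate [array([556.8, -51.3,  76. ]), array([654.6, -41.3,  76. ])] 98.32870509269787 5.8281729729215765
pointer dir from -x ccw 70.44058584138942
71.6727462268652
```

Dial centre is about (609.4, -76.5), with its top near 137–139 mm. The lock's yaw is about 6°, and the pointer stands about 65° counterclockwise, close to the 60° notch. I'll descend over the dial.

```bash
python3 -m handwheel '[[[1.5,0,1],0],[[2.9,0,4],0],[[2.9,0,7.5],0],[[2.9,0,10],0],[[2.9,0,10.9],0],[[2.9,0,10.9],0],[[2.9,0,10.9],0],[[2.9,0,10.9],0]]'; python3 - <<'E'
from h import *
snap('side','d8');snap('scene','s8')
s=sensors.get_state();print(s['eef_pos'],s['joint_positions'])
cv2.imwrite('pics/z18.png',np.hstack([cv2.resize(cv2.imread('pics/d8.png')[90:200,195:305],(440,440),interpolation=2),cv2.resize(cv2.imread('pics/s8.png')[150:240,190:280],(360,440),interpolation=2)]))
E
```

```text
t: 8.4
eef_pos: [610.7, -78.6, 127.4]
ee_rot: [[-0.0, 1.0, 0.003], [1.0, 0.0, -0.001], [-0.001, 0.003, -1.0]]
contact_force: [0.9, -0.8, 0.1]
width: 0.998
[610.47994639 -78.74953278 127.08824195] [-1.46878334e+01  1.64819072e+01  9.44718688e+01  2.32106421e-03
  6.88780036e+01 -1.46847690e+01]
```

View pics/z18.png

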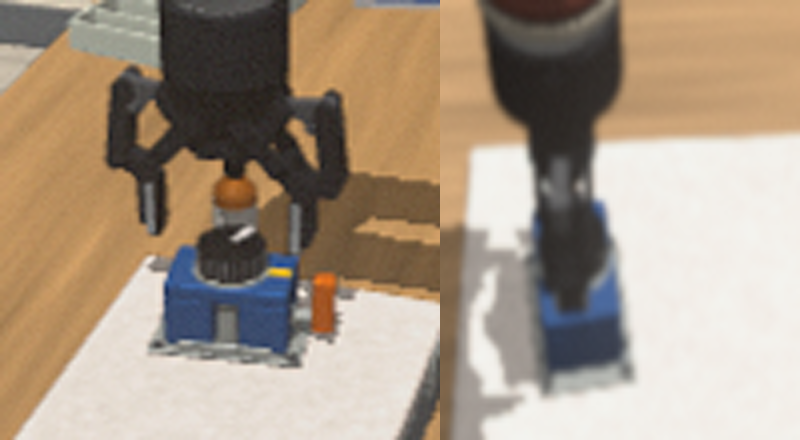

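The fingers straddle the dial. I'll close on it.

```bash
python3 -m handwheel '[[[0.2,-0.1,0.15],0],[[0.2,-0.1,0.3],0],[[0.2,-0.1,0.3],0],[[0.2,-0.1,0.3],0],[[0.2,-0.1,0.3],0],[[0.2,-0.1,0.3],0],[[0.2,-0.1,0.3],0],[[0.2,-0.1,0.3],0]]' 1 40; python3 - <<'E'
from h import *
s=sensors.get_state();print(s['eef_pos'],s['wrist_torque'],s['width'])
snap('side','d9')
cv2.imwrite('pics/z19.png',cv2.resize(cv2.imread('pics/d9.png')[90:200,195:305],None,fx=5,fy=5,interpolation=2))
E
```

```text
t: 9.3
eef_pos: [608.6, -76.5, 122.5]
ee_rot: [[0.0, 1.0, 0.0], [1.0, -0.0, -0.0], [-0.0, 0.0, -1.0]]
contact_force: [0.5, 0.6, 1.4]
width: 0.493
[608.57616253 -76.51216344 122.48018761] [ 0.07412108 -0.12788876 -0.07891251] 0.49301874691684394
```

View pics/z19.png

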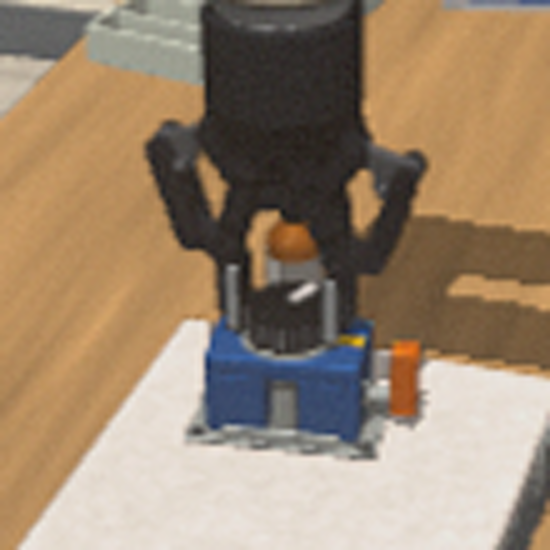

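```bash
T(){ python3 -c "
from h import *
s=sensors.get_state();R=np.array(s['ee_rot']);print('yaw',round(np.degrees(np.arctan2(R[1,1],R[0,1])),1),'tq',np.round(s['wrist_torque'],3),'F',np.round(s['contact_force'],1),np.round(s['eef_pos'],1))"; }
python3 -m handwheel '[[[0,0,0],6],[[0,0,0],12],[[0,0,0],18],[[0,0,0],24],[[0,0,0],30]]' >/dev/null; T
python3 -m handwheel '[[[0,0,0],6],[[0,0,0],9]]'>/dev/null; T
python3 -m handwheel '[[[0,0,0],5],[[0,0,0],5]]'>/dev/null; T
python3 -m handwheel '[[[0,0,0],4],[[0,0,0],4]]'>/dev/null; T
python3 -m handwheel '[[[0,0,0],4],[[0,0,0],4]]'>/dev/null; T
```

```text
yaw -30.2 tq [-0.056 -0.535  0.005] F [3.3 0.  0.5] [609.2 -76.8 122.5]
yaw -39.2 tq [-0.188 -0.626  0.155] F [ 3.6 -1.1 -0.4] [609.2 -77.  122.5]
yaw -44.1 tq [-0.248 -0.702  0.006] F [ 3.7 -1.7  0.1] [609.2 -77.  122.6]
yaw -47.9 tq [-0.347 -0.707 -0.035] F [ 4.5 -1.7  0.7] [609.1 -77.  122.6]
yaw -51.9 tq [-0.548 -0.719 -0.031] F [ 4.2 -3.3 -0.1] [608.9 -77.1 122.6]
```

```bash
T(){ python3 -c "
from h import *
s=sensors.get_state();R=np.array(s['ee_rot']);print('yaw',round(np.degrees(np.arctan2(R[1,1],R[0,1])),1),'tq',np.round(s['wrist_torque'],3),'F',np.round(s['contact_force'],1))"; }
python3 -m handwheel '[[[0,0,0],3],[[0,0,0],3],[[0,0,0],3]]' >/dev/null; T
python3 -m handwheel '[[[0,0,0],3],[[0,0,0],3],[[0,0,0],3]]' >/dev/null; T
python3 -m handwheel '[[[0,0,0],3],[[0,0,0],3],[[0,0,0],3]]' >/dev/null; T
python3 - <<'E'
from h import *
snap('side','d10');snap('scene','s10')
cv2.imwrite('pics/z20.png',np.hstack([cv2.resize(cv2.imread('pics/d10.png')[120:190,215:295],(480,420),interpolation=2),cv2.resize(cv2.imread('pics/s10.png')[170:230,200:245],(315,420),interpolation=2)]))
E
```

```text
yaw -54.8 tq [-0.568 -0.839 -0.004] F [ 4.5 -3.  -0.1]
yaw -57.9 tq [-0.476 -0.821 -0.038] F [ 4.2 -2.4  0.9]
yaw -60.9 tq [-0.439 -0.844 -0.05 ] F [ 4.7 -2.9  1.5]
```

View pics/z20.png

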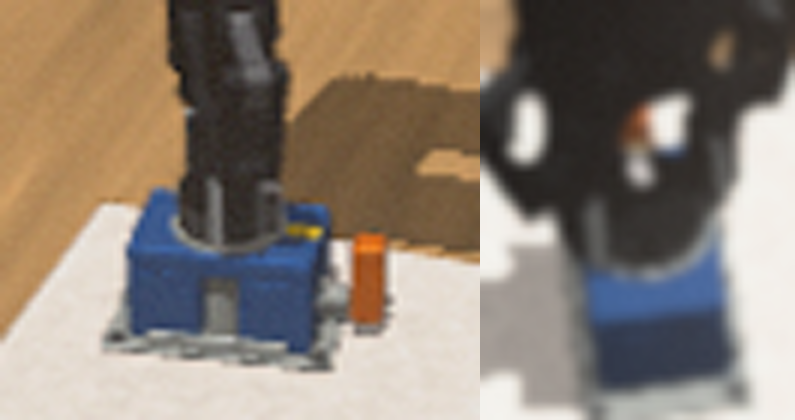

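```bash
python3 -m handwheel '[[[0,0,0],0],[[0,0,0],0],[[0,0,0],0],[[0,0,0],0],[[0,0,-2],0],[[0,0,-6],0],[[0,0,-10],0],[[0,0,-11],0],[[0,0,-11],0],[[0,0,-11],0]]' 0; python3 - <<'E'
from h import *
snap('wrist','w11')
s=sensors.get_state();print(s['eef_pos'],s['wrist_torque'],s['width'])
E
```

```text
t: 12.65
eef_pos: [607.7, -76.3, 230.9]
ee_rot: [[0.875, 0.485, -0.002], [0.485, -0.875, 0.001], [-0.001, -0.001, -1.0]]
contact_force: [0.4, -0.8, -0.9]
width: 1.004
[607.21687261 -76.21455358 230.05972765] [-0.03596133  0.02298013 -0.05535233] 1.0000361011883492
```

View pics/w11.png

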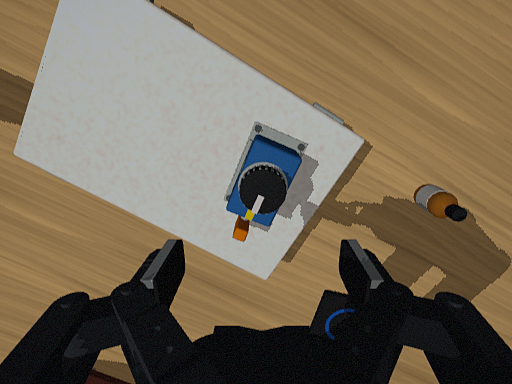

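```bash
python3 - <<'E'
import cv2
cv2.imwrite('pics/z21.png',cv2.resize(cv2.imread('pics/w11.png')[115:255,210:325],None,fx=5,fy=4.2857*1.1667,interpolation=2)[:600])
E
```

```text
(no output)
```

View pics/z21.png

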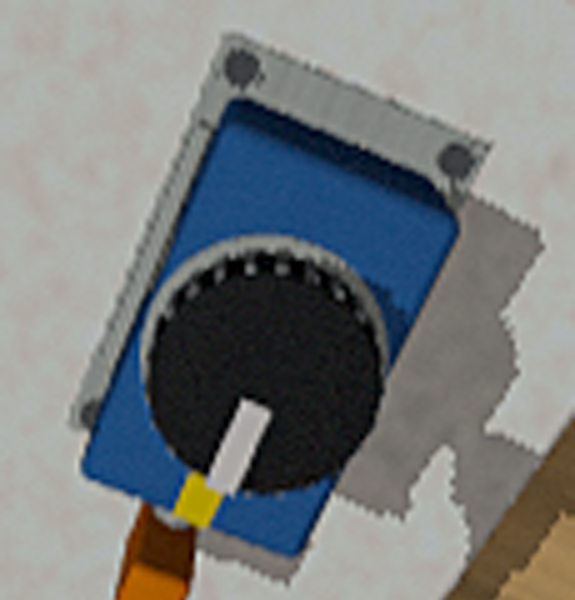

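```bash
python3 - <<'E'
from h import *
np.set_printoptions(precision=1,suppress=True)
B=load('w11');c=lambda x,y:(210+x/5-.4,115+y/5-.4)
def d(a,b,z):
    v=atz(B,*c(*b),z)-atz(B,*c(*a),z);return np.degrees(np.arctan2(v[1],v[0]))
print('ptr',d((258,403),(225,490),139.5),'sides',d((232,110),(85,465),120),d((455,230),(298,552),120),'plate',d((228,38),(75,425),73),d((240,68),(90,413),76))
print('center->tip',d((264,372),(222,492),139.5))
print('dial',atz(B,*c(264,372),139.5),'mark',atz(B,*c(199,502),120))
print(np.array([atz(B,*c(*q),120) for q in [(232,110),(455,230),(298,552),(85,465)]]))
E
```

```text
ptr -170.66641969563292 sides -174.00944244976887 -174.3988013836536 plate -173.4595622692732 -175.1307523196349
center->tip -169.3132228255251
dial [610.7 -75.  139.5] mark [574.  -80.2 120. ]
[[ 647.   -48.1  120. ]
 [ 647.7  -96.3  120. ]
 [ 574.  -103.5  120. ]
 [ 570.   -56.2  120. ]]
```

```bash
python3 -m handwheel '[[[-2,-0.8,0],8],[[-4.5,-1.9,0],16],[[-5.3,-2.2,1],23],[[-5.3,-2.2,5],23],[[-5.3,-2.2,8.5],23],[[-5.3,-2.2,10],23],[[-5.3,-2.2,10],23],[[-5.3,-2.2,10],23]]' 0.45 40; python3 - <<'E'
from h import *
snap('wrist','w12');snap('side','d12');snap('scene','s12')
s=sensors.get_state();R=np.array(s['ee_rot']);print(s['eef_pos'],np.degrees(np.arctan2(R[1,1],R[0,1])),s['width'],s['joint_positions'][5])
cv2.imwrite('pics/z22.png',np.hstack([cv2.resize(cv2.imread('pics/d12.png')[100:190,215:305],(400,400),interpolation=2),cv2.resize(cv2.imread('pics/s12.png')[160:240,190:260],(350,400),interpolation=2)]))
E
```

```text
t: 13.5
eef_pos: [551.6, -83.0, 132.5]
ee_rot: [[0.995, 0.105, -0.0], [0.105, -0.995, 0.0], [-0.0, -0.0, -1.0]]
contact_force: [0.0, 1.0, -0.4]
width: 0.55
[552.83458665 -83.35931097 134.32285114] -83.99556613345528 0.5505588034787415 67.33804811172638
```

View pics/w12.png

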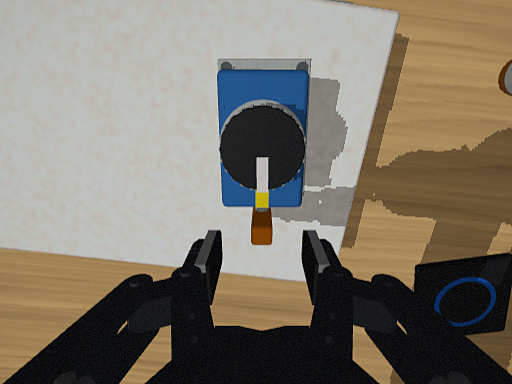

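View pics/z22.png

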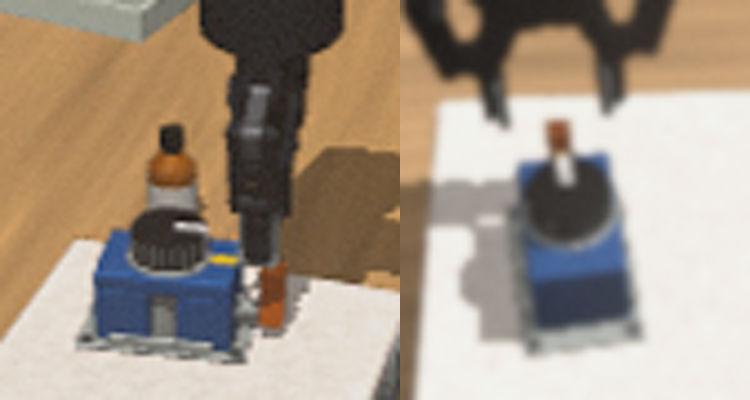

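```bash
python3 - <<'E'
from h import *
np.set_printoptions(precision=1,suppress=True)
B=load('w12')
s=sensors.get_state();R=np.array(s['ee_rot']);p=np.array(s['eef_pos']);print(p)
for q in [(261,222),(252,245),(271,245)]:
    x=atz(B,*q,119);print(x,'tool',R.T@(x-p))
cv2.imwrite('pics/z23.png',cv2.resize(cv2.imread('pics/w12.png')[180:260,220:310],None,fx=6,fy=6,interpolation=2))
E
```

```text
[552.8 -83.4 134.3]
[558.7 -81.4 119. ] tool [ 6.  -1.4 15.3]
[541.7 -77.2 119. ] tool [-10.5  -7.3  15.3]
[543.  -89.6 119. ] tool [-10.5   5.1  15.3]
```

View pics/z23.png

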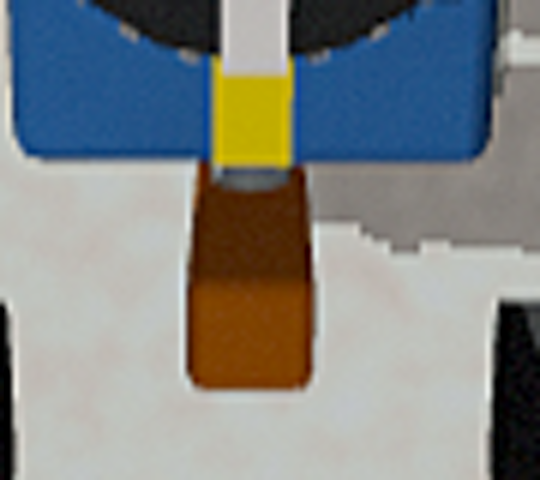

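```bash
python3 -m handwheel '[[[-0.25,-0.1,0.5],0],[[-0.25,-0.1,2],0],[[-0.25,-0.1,3.6],0],[[-0.25,-0.1,4.2],0],[[-0.25,-0.1,4.2],0],[[-0.25,-0.1,4.2],0]]'; python3 -m handwheel '[[[0,0,0],0],[[0,0,0],0],[[0,0,0],0],[[0,0,0],0],[[0,0,0],0]]' 1 40; python3 - <<'E'
from h import *
snap('wrist','w13');snap('side','d13')
s=sensors.get_state();print(s['eef_pos'],s['width'],s['contact_force'])
cv2.imwrite('pics/z24.png',np.hstack([cv2.resize(cv2.imread('pics/d13.png')[100:190,215:305],(400,400),interpolation=2),cv2.resize(cv2.imread('pics/w13.png')[160:260,200:300],(400,400),interpolation=2)]))
E
```

```text
t: 14.25
eef_pos: [548.8, -82.3, 90.3]
ee_rot: [[0.995, 0.105, -0.0], [0.105, -0.995, 0.0], [-0.0, -0.0, -1.0]]
contact_force: [-0.4, -0.8, 0.1]
width: 0.549
t: 14.75
eef_pos: [549.3, -82.9, 91.1]
ee_rot: [[0.995, 0.104, 0.001], [0.104, -0.995, -0.001], [0.001, 0.001, -1.0]]
contact_force: [-0.4, -3.8, 4.1]
width: 0.152
[549.30553261 -82.87423609  91.05680788] 0.1568578795751108 [-2.07603065 -3.59177428  6.11310343]
```

View pics/z24.png

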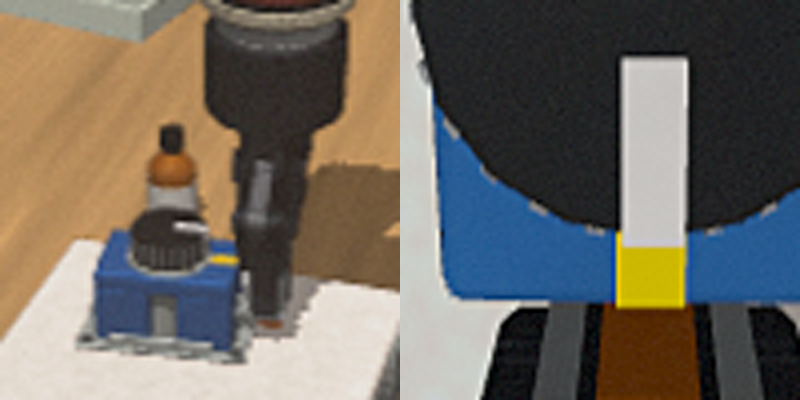

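The tab is gripped and the pointer stands at the mark. Now I'll pull.

```bash
python3 -m handwheel '[[[-0.3,0,0],0],[[-0.6,0,0],0],[[-0.9,0,0],0],[[-1.2,0,0],0],[[-1.2,0,0],0]]'|egrep 'eef_pos|force|width'; python3 -m handwheel '[[[-0.3,0,0],0],[[-0.6,0,0],0],[[-0.9,0,0],0],[[-1.1,0,0],0],[[-1.3,0,0],0],[[-1.3,0,0],0]]'|egrep 'eef_pos|force|width'; python3 - <<'E'
from h import *
snap('wrist','w14');snap('side','d14')
s=sensors.get_state();print(s['eef_pos'],s['width'],s['contact_force'])
cv2.imwrite('pics/z25.png',np.hstack([cv2.resize(cv2.imread('pics/d14.png')[100:190,215:305],(400,400),interpolation=2),cv2.resize(cv2.imread('pics/w14.png')[130:260,200:330],(400,400),interpolation=2)]))
E
```

```text
eef_pos: [537.0, -83.9, 91.0]
contact_force: [1.6, -3.7, 5.9]
width: 0.156
eef_pos: [524.0, -85.1, 90.8]
contact_force: [1.3, -4.2, 7.0]
width: 0.153
[524.00370552 -85.12201584  90.80115382] 0.1596487375104339 [ 1.78912524 -4.17008901  7.08596489]
```

View pics/z25.png

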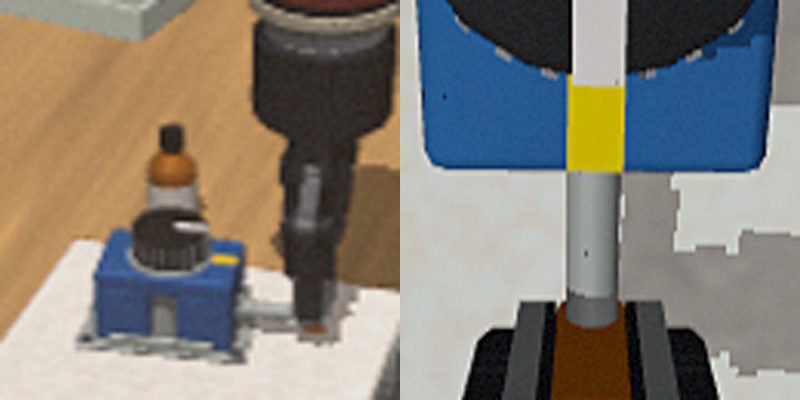

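```bash
python3 -m handwheel '[[[-0.15,0,0],0],[[-0.3,0,0],0],[[-0.3,0,0],0]]'|egrep 'eef_pos|force|width'; python3 -m handwheel '[[[0,0,0],0],[[0,0,0],0],[[0,0,0],0],[[0,0,-2],0],[[0,0,-6],0],[[0,0,-10],0],[[-0.5,0,-13],0],[[-0.5,0,-13],0],[[-0.5,0,-13],0]]' 0; python3 - <<'E'
from h import *
snap('wrist','w15');snap('side','d15')
s=sensors.get_state();print(s['eef_pos'],s['width'],s['contact_force'])
E
```

```text
eef_pos: [521.6, -85.2, 90.8]
contact_force: [4.4, -3.2, 4.5]
width: 0.152
t: 17.25
eef_pos: [515.8, -85.5, 220.3]
ee_rot: [[0.995, 0.105, 0.0], [0.105, -0.995, 0.0], [0.0, -0.0, -1.0]]
contact_force: [1.0, 0.3, 0.2]
width: 1.0
[514.79570166 -85.19380386 218.34606402] 1.0013462183816841 [ 0.54873047 -0.28716594 -1.39162776]
```

View pics/w15.png

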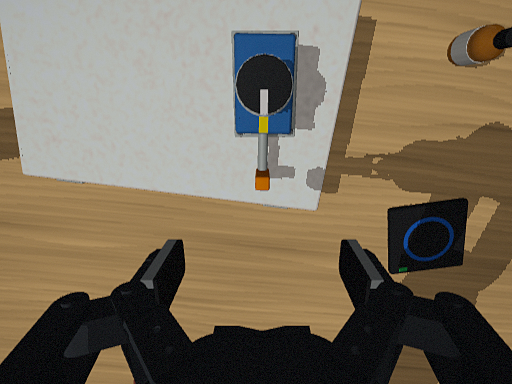

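View pics/d15.png

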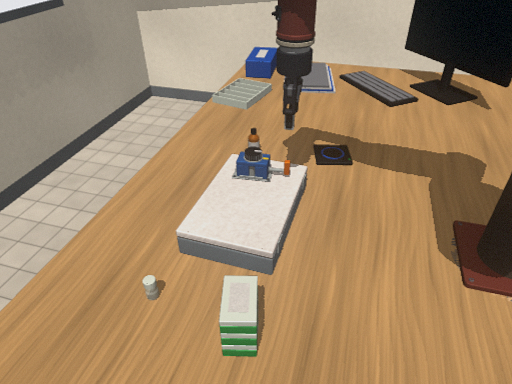

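```bash
python3 - <<'E'
from h import *
np.set_printoptions(precision=1,suppress=True)
B=load('w15');S=load('scene0');D=load('d15')
print('reader',np.mean([atz(B,*q,12) for q in [(388,206),(466,198),(465,266),(390,274)]],0), atz(S,141,184,12), atz(D,333,154.5,12))
print('oil',atz(B,465,48,10),atz(load('d15'),253,150,40),atz(S,139,258,5))
print('dial',atz(B,264.5,84,139.5),'tab',atz(B,262,183,119))
s=sensors.get_state();R=np.array(s['ee_rot']);p=np.array(s['eef_pos'])
print(p,R.T@(np.array([610,-75.7,92])-p),np.degrees(np.arctan2(R[1,1],R[0,1])))
E
```

```text
reader [ 431.  -335.9   12. ] [ 430.  -335.5   12. ] [ 424.3 -329.7   12. ]
oil [ 677.8 -307.8   10. ] [ 657.8 -243.1   40. ] [ 685.8 -307.9    5. ]
dial [607.7 -77.5 139.5] tab [521.6 -84.6 119. ]
[514.8 -85.2 218.3] [ 96.1   0.7 126. ] -83.9920547612861
```

```bash
python3 -m handwheel '[[[4,0,0],0],[[7.5,0.1,0],0],[[9.2,0.1,1],0],[[9.4,0.1,4],0],[[9.4,0.1,7],0],[[9.4,0.1,7],0],[[9.4,0.1,7],0]]'; python3 - <<'E'
from h import *
snap('wrist','w16');snap('scene','s16');snap('side','d16')
s=sensors.get_state();print(s['eef_pos'],s['width'],s['contact_force'])
cv2.imwrite('pics/z26.png',np.hstack([cv2.resize(cv2.imread('pics/d16.png')[90:200,205:305],(400,440),interpolation=2),cv2.resize(cv2.imread('pics/s16.png')[140:240,180:280],(400,440),interpolation=2)]))
E
```

```text
t: 18.05
eef_pos: [608.2, -76.5, 148.5]
ee_rot: [[0.995, 0.105, -0.004], [0.105, -0.995, 0.001], [-0.004, -0.002, -1.0]]
contact_force: [0.5, 0.5, 0.6]
width: 0.999
[610.55022732 -77.15601649 152.14650495] 1.0021921132442357 [-0.34803824  0.83657861  0.66503499]
```

View pics/w16.png

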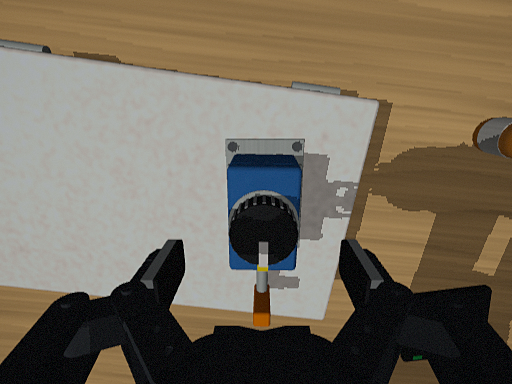

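View pics/z26.png

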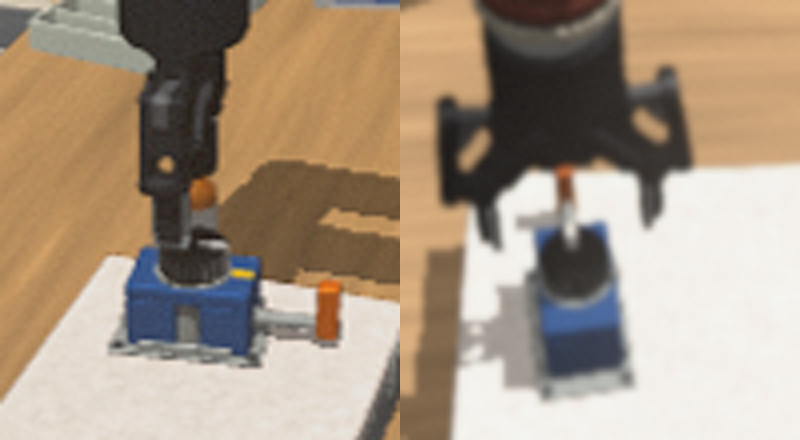

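```bash
python3 -m handwheel '[[[-0.1,0.1,1],0],[[-0.1,0.1,3.5],0],[[-0.1,0.1,5.2],0],[[-0.1,0.1,5.7],0],[[-0.1,0.1,5.7],0],[[-0.1,0.1,5.7],0],[[-0.1,0.1,5.7],0]]' | egrep 'eef|force'; python3 -m handwheel '[[[0,0,0],0],[[0,0,0],0],[[0,0,0],0],[[0,0,0],0],[[0,0,0],0],[[0,0,0],0],[[0,0,0],0]]' 1 60; python3 - <<'E'
from h import *
snap('scene','s17');snap('side','d17')
cv2.imwrite('pics/z27.png',np.hstack([cv2.resize(cv2.imread('pics/d17.png')[90:200,205:305],(400,440),interpolation=2),cv2.resize(cv2.imread('pics/s17.png')[140:240,180:280],(400,440),interpolation=2)]))
E
```

```text
eef_pos: [609.6, -78.2, 94.6]
contact_force: [-0.1, 0.1, -0.2]
t: 19.6
eef_pos: [609.3, -77.9, 94.2]
ee_rot: [[0.995, 0.105, 0.001], [0.105, -0.995, -0.0], [0.001, 0.0, -1.0]]
contact_force: [-1.0, 1.6, 6.8]
width: 0.569
```

View pics/z27.png

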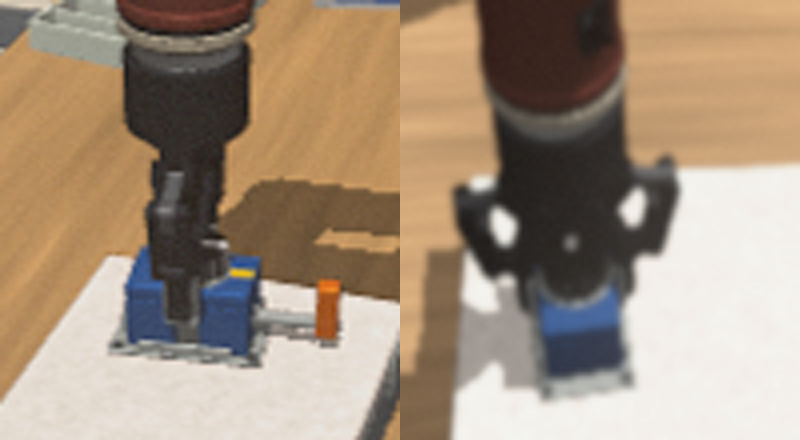

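The lock is gripped by its flat sides. I'll lift it straight up.

```bash
python3 -m handwheel '[[[0,0,-0.5],0],[[0,0,-1.5],0],[[0,0,-2.5],0],[[0,0,-4],0],[[0,0,-6],0],[[0,0,-8],0],[[0,0,-9],0],[[0,0,-9],0],[[0,0,-9],0]]' - 60; python3 - <<'E'
from h import *
np.set_printoptions(precision=1,suppress=True)
snap('side','d18');snap('wrist','w18')
s=sensors.get_state();R=np.array(s['ee_rot']);p=np.array(s['eef_pos']);print(p,s['contact_force'])
print(R.T@(np.array([430.5,-335.5,133])-p))
cv2.imwrite('pics/z28.png',np.hstack([cv2.resize(cv2.imread('pics/d18.png')[60:200,205:305],(400,560),interpolation=2),cv2.resize(cv2.imread('pics/w18.png')[150:384,120:400],(400,334),interpolation=2).copy() if 0 else np.zeros((560,4,3),np.uint8)]))
E
```

```text
t: 20.6
eef_pos: [608.0, -77.9, 182.3]
ee_rot: [[0.995, 0.105, -0.002], [0.105, -0.995, 0.0], [-0.002, -0.0, -1.0]]
contact_force: [-0.1, -0.8, -4.9]
width: 0.57
[607.6 -77.7 181.5] [ 0.1 -0.3 -6. ]
[-202.9  237.9   48.8]
```

View pics/z28.png

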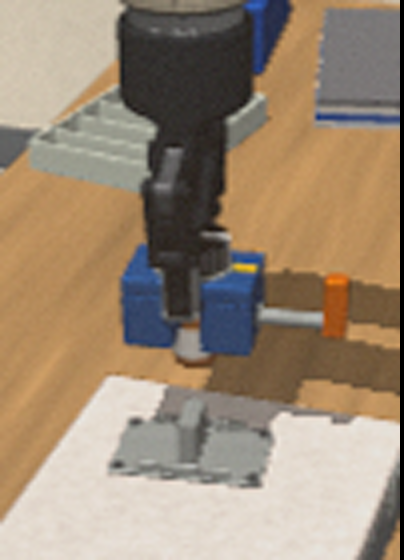

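View pics/w18.png

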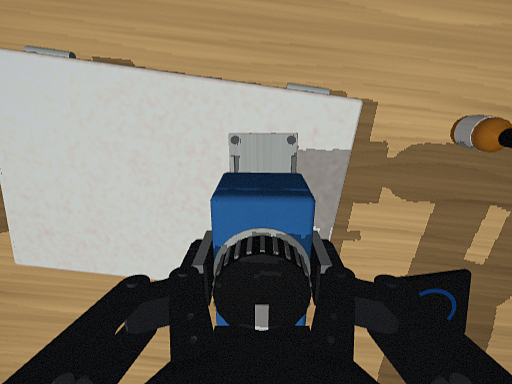

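```bash
python3 -m handwheel '[[[-0.7,0.8,0],0],[[-2,2.4,0],0],[[-4,4.7,0],0],[[-6.2,7.2,0],0],[[-8.4,9.8,0],0],[[-10.6,12.4,0],0],[[-12.8,15,0],0],[[-15,17.6,0],0],[[-17,20,0],0],[[-18.8,22,0],0],[[-19.9,23.3,0],0],[[-20.3,23.8,0],0]]'|egrep 'eef|force|width'; python3 -m handwheel '[[[0,0,0.5],0],[[0,0,1.8],0],[[0,0,3.2],0],[[0,0,4.3],0],[[0,0,4.7],0],[[0,0,4.7],0],[[0,0,4.7],0],[[0,0,4.7],0]]'; python3 - <<'E'
from h import *
snap('side','d19');snap('scene','s19');snap('wrist','w19')
s=sensors.get_state();print(s['eef_pos'],s['contact_force'],s['width'],s['joint_vel'])
E
```

```text
eef_pos: [429.8, -337.3, 182.7]
contact_force: [-0.5, 1.0, -3.9]
width: 0.577
t: 22.7
eef_pos: [432.1, -336.3, 137.1]
ee_rot: [[0.995, 0.105, 0.001], [0.105, -0.995, -0.001], [0.001, 0.001, -1.0]]
contact_force: [-0.3, -1.0, -3.8]
width: 0.572
[ 431.93972455 -336.19546005  136.9445528 ] [-0.08493785  0.0740601  -4.16935399] 0.5681259605290987 [ 0.04100858 -0.04106532  0.11332246 -0.02978872 -0.02287598 -0.06290501]
```

View pics/d19.png

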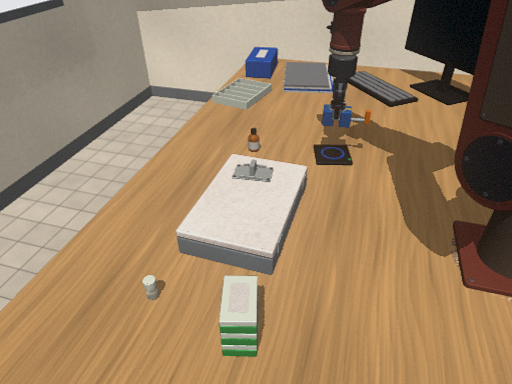

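View pics/s19.png

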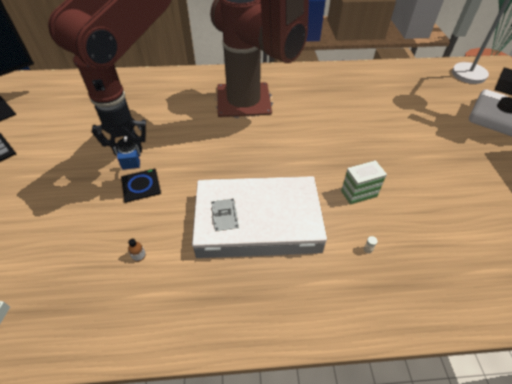

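View pics/w19.png

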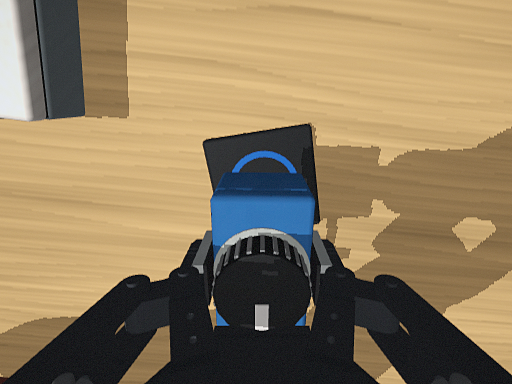

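```bash
python3 - <<'E'
from h import *
np.set_printoptions(precision=1,suppress=True)
B=load('w19');D=load('d19')
a,b=atz(B,204,141,12),atz(B,312,125,12);v=(b-a)/np.linalg.norm(b-a);n=np.array([v[1],-v[0],0]);
for sg in(1,-1): print('reader',(a+b)/2+sg*55*n,np.linalg.norm(b-a))
print('side corners mean',np.mean([atz(D,*q,12) for q in [(314,146.5),(349,146.5),(351.5,163),(315.5,163)]],0))
print('dial',atz(B,262,284,182))
for f in ('s19','scene0'):pass
print('oil/vial diff',[float(np.abs(cv2.imread('pics/d19.png')[y0:y1,x0:x1].astype(int)-cv2.imread('pics/side0.png')[y0:y1,x0:x1]).mean()) for x0,y0,x1,y1 in[(140,272,162,302)]])
s=sensors.get_state();print(s['t'],s['eef_pos'],s['contact_force'],s['width'],np.abs(s['joint_vel']).max())
E
```

```text
reader [ 427.7 -340.2   12. ] 106.74170863950376
reader [ 534.3 -313.1   12. ] 106.74170863950376
side corners mean [ 426.  -329.4   12. ]
dial [ 437.9 -335.3  182. ]
oil/vial diff [4.781313131313131]
22.85 [ 431.9 -336.2  136.9] [-0.1  0.1 -4.2] 0.5681259605290987 0.1133224570039626
```

The lock centre is within about 10 mm of the reader centre, level and about 104 mm above the pad, with the bolt out. I'll let it settle briefly, then hand in.

```bash
python3 -m handwheel '[[[-0.4,0,0],0],[[-0.4,0,0],0],[[-0.4,0,0],0],[[-0.4,0,0],0],[[-0.4,0,0],0],[[-0.4,0,0],0]]'; python3 -c "
from h import *
print(r.hand_in())"
```

```text
t: 23.45
eef_pos: [427.7, -336.3, 136.3]
ee_rot: [[0.995, 0.105, -0.0], [0.105, -0.995, 0.0], [-0.0, -0.0, -1.0]]
contact_force: [0.3, 0.3, -4.8]
width: 0.572
the job is handed in; nothing more can be done
None
```

I handed the job in at 23.5 s with every step done; no verdict was reported.

**What I did:**
- I put the loose box on the column and let it go.
- I turned the dial about 61° clockwise to the yellow mark, then pulled the bolt about 27 mm, up to its stop.
- I lifted the lock off the staple and took it to the reader.

**Last checks:**
- **Column:** the loose box's measured centre and yaw came within about 1 mm and 1° of the column's. The three boxes looked flush in both fixed views.
- **Dial:** with the gripper off the dial, I measured the pointer 3 to 5° from exact. That is inside the 7.4° tolerance, and the bolt came out freely.
- **Lock:** it was held level with about 4 to 5 N of weight on the wrist. Its underside was about 103 mm above the pad and its centre roughly within 10 mm of the pad's centre. In the side view the bolt was still out and the lock touched only the gripper.
- **Bystanders:** the vial and oil bottle looked unmoved and upright in the last pictures. I compared only the vial against its starting picture numerically.

**What disagreed:**
- The estimates of the reader's centre from different views differed by up to 10 mm, well inside the 45 mm allowed.
- Measured heights of the box, tab and dial tops came out about 2 to 4 mm lower than the text says.

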